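Lift the round swinging pot off its rack and stand it in the tray

ROBOT

A 7-joint arm with a two-finger parallel gripper is mounted at the origin on the work surface. World frame = base frame: x ahead of the robot, y to its left, z up, the work surface at z = 0. Lengths are in m, angles in rad, forces in N, time in s.
With the tool pointing down it reaches from about 0.35 to 0.9 m from the base axis. Payload 8.1 kg.
Tool frame: the origin (TCP) lies between the finger pads; the fingertips stand 22 mm ahead of it and the grasp point (between the pads) lies 3 mm ahead of it (robot.nose_length is the distance from the TCP to the fingertips, in m); z points along the fingers, y is the line along which they close (so a half turn about z gives the same grasp; the last joint's range is limited). The gripper opens to 85 mm and grips with 20 to 120 N. Pads are 22 mm wide; open, the fingers measure 114 mm over their backs; the gripper's body (76 mm by 85 mm) begins 54 mm behind the grasp point. The pads swing forward as they close: fully open they stand 13 mm farther back than shut.
Start: joints at [-1.357, 0.434, 0.025, 1.573, -0.012, 1.134, -0.075], TCP at [0.195, 0.594, 0.253] pointing down, gripper open.
Joint ranges: [-2.62, 2.62], [-0.44, 2.09], [-1.27, 1.32], [0.08, 2.57], [-1.32, 4.46], [0.12, 2], [-2.74, 2.74]. Speed limits (rad/s): [2.22, 2.22, 3.01, 3.01, 3.14, 3.14, 3.14].

INTERFACE

Orientations are given as a 3x3 rotation matrix whose columns are the frame's x, y, z axes.
In Python, from cell import robot, viewer, order, models gives the robot as it stands. Calls block until the motion is done:
- robot.reach(position, orientation): joint-space move of the TCP to a pose.
- robot.line_to(position, rotation=None, speed=0.15): straight line of the TCP; rotation=None keeps the orientation; speed is the mean speed in m/s.
- robot.move_joints(angles): joint-space move.
- robot.set_gripper(opening, newtons=None): finger opening in m; newtons is the grip in N (None keeps the last); returns when the fingers have stopped.
- robot.pause(seconds).
- robot.ik(position, orientation): joint angles nearest the present ones, or None.
- robot.state(): the state.
- viewer.grab_frame(name): name is "side" or "top" or "wrist"; returns the picture (400x640x3 uint8, red, green, blue); there is no depth.
- viewer.camera_info(name): a dict with "mtx" (3x3 intrinsics, pixels), "dist" ([k1, k2, p1, p2, k3] as OpenCV has them; the pictures are not rectified), "world_to_cam" (4x4, takes a point from world to camera coordinates). Camera axes: x right, y up, looking along -z (the intrinsics and any distortion apply to the point x, -y, -z); pixel columns grow to the right and rows downward; lengths in m; the calibration is good to about 2 mm. A picture is of the moment at which its call begins: read the wrist's pose just before it. camera_info takes no time and is no camera call; for the wrist camera it gives the pose at the moment of the call.
A pose or a line that the arm cannot do raises robot.MotionError and nothing moves.
- order.sign_off(): hands the job in; it is judged then, once.
Trained networks look in the newest picture that a camera, given by its name, has taken for a name from the list of things; names that differ only in an ending like _2 or _b are one class to them, and where a whole thing is asked for, a point or a joint stands for the part that bears it (a point fixed in the world has none). Each returns a list of dicts, best first, with "score" (0 to 1); they miss things now and then, are a little off and sometimes report something else, mostly with a low value. They report only what shows in the picture. A call takes as long as a camera call. They do not tell look-alikes from the thing itself.
- models.find_in(camera, thing): "xy" ([column, row] in pixels, amid what is visible of it).
The state is a dict: "clock": time; "qpos": joint angles; "joint_vel": joint speeds; "joint_efforts": joint torques, N m; "position": TCP position; "ee_rot": TCP orientation; "ft_force": force on the tool from outside, world axes, zero at the start; "ft_torque": the same for the moment, N m; "opening": finger opening in m; "finger_force": force on a finger pad.
Only numpy, scipy, OpenCV 4.12 (cv2) and the standard library are available. Lean on these libraries where they do the work, as an engineer would, in place of code of your own. Each camera call takes 0.05 s, during which the arm holds its last target. There are 200 camera calls.

TASK

Take the round small-parts pot by its upright wooden handle board, lift it straight up off the notched rack without letting it swing or tip, and set it down gently so that it stands upright inside the shallow wooden tray. Let go of it, and leave the square pot hanging where it is.

Things in the scene. Friction and masses are not known exactly. Their poses are not given: they have to be found in the camera images.
- round_pot: White pot, ROUND from above: dia 60 mm, 95 tall, 0.25 kg. Hangs upright on two 8 mm pins along its y (ends 56 mm from centre), can swing about y. Origin: on the pin axis, pot centre; foot 75 mm below, rim 20 above. Upright wooden handle board across the mouth: 12 mm thick (x), 46 wide (y), top 72 mm above origin, so 52 mm clear above the rim to pinch. z up.
- square_pot: Bystander: white pot with the same pins and handle board, but SQUARE from above (60 x 60 mm). It hangs in the other bay of the rack, 150 mm from the round pot; which bay holds which varies. Origin and axes as for the round pot. Its handle tops out 170 mm above the bench.
- rack: Fixed plywood rack, base 110 (x) x 270 (y) x 12 mm. Origin: centre of underside. Two bays, 75 mm either side of it along y; in each, two cheeks (12 mm thick, 56 wide, 44 mm either side of the bay centre) with open-topped notches, 14 mm wide (26 at the mouth), that hold the pins. Pin axis 98 mm above the bench, cheek tops 114. The pots hang with axes parallel to the rack's.
- tray: Loose square shallow wooden tray, 0.6 kg, 140 x 140 mm outside, 18 tall, walls and floor 6 mm thick, inside 128 x 128. Origin: centre of its underside, z up. A pot standing in it has its origin 81 mm above the tray's origin.
Things that resemble listed ones, but are neither listed nor needed, are in the scene too. Leave any blue look-alike of the round_pot alone.

How it is judged:
On the way:
1. the round pot is lifted clear of the rack, upright (z of round_pot in the frame of rack above 0.133 m and angle between round_pot's own z axis and vertical below 0.3 rad and contact force between round_pot and rack below 0.1 N), for 0.1 s.
At the end, for the whole second after the job is handed in: The round pot stands upright (within 7 degrees), at rest on the floor of the tray: centre within 36 mm of the tray's along each tray axis, origin 74 to 87 mm above the tray's underside; the tray lies flat; the square pot still hangs within 20 mm of where it was (x of round_pot in the frame of tray between -0.036 and 0.036 m and y of round_pot in the frame of tray between -0.036 and 0.036 m and z of round_pot in the frame of tray between 0.074 and 0.087 m and angle between round_pot's own z axis and vertical below 0.12 rad and angle between tray's own z axis and vertical below 0.1 rad and linear speed of round_pot below 0.02 m/s and distance of square_pot from where it was at the start of the episode below 0.02 m); the robot touches nothing.
It fails at once if the round pot swings or tips more than 26 degrees from upright (angle between round_pot's own z axis and vertical above 0.45 rad).
It fails at once if the round pot is dropped or slammed into the tray (reaches its floor faster than 0.5 m/s) (horizontal distance between round_pot and tray below 0.09 m and z of round_pot in the frame of tray below 0.115 m and linear speed of round_pot above 0.5 m/s).
It fails at once if the square pot is moved from its bay by more than 20 mm (distance of square_pot from where it was at the start of the episode above 0.02 m).
It also fails if it takes over 46 s, if anything falls off the work surface, if the arm or the gripper's body presses on something with over 40 N, if the wrist force passes 120 N, or if a joint passes its speed limit or range.

## Working session

There is one attempt and no reset: what is moved stays moved. The work goes in short steps, each a Python script; the robot and the scene stay as the last script left them, time stands still between calls to the robot, and variables do not carry over. Pictures are saved under pics/ and viewed, at most 10 in all, crops included, and the job is handed in when it is done.

```bash
mkdir -p pics
cat > h.py <<'E'
from cell import robot, viewer, order, models
import numpy as np, cv2
def save(cam,fn):
    im=viewer.grab_frame(cam); cv2.imwrite('pics/'+fn,im[:,:,::-1]); return im
def ray(cam,uv,info=None):
    i=info or viewer.camera_info(cam); K=np.array(i['mtx']);d=np.array(i['dist'],float)
    p=cv2.undistortPoints(np.array([[uv]],float),K,d)[0,0]
    T=np.linalg.inv(np.array(i['world_to_cam'])); r=T[:3,:3]@np.array([p[0],-p[1],-1]); return T[:3,3],r
def at_z(cam,uv,z,info=None):
    o,r=ray(cam,uv,info); return o+r*(z-o[2])/r[2]
def proj(cam,P,info=None):
    i=info or viewer.camera_info(cam);T=np.array(i['world_to_cam']);P=np.atleast_2d(P)
    c=P@T[:3,:3].T+T[:3,3]; c=c*[1,-1,-1]
    return cv2.projectPoints(c,np.zeros(3),np.zeros(3),np.array(i['mtx']),np.array(i['dist'],float))[0][:,0]
E
python3 - <<'E'
from h import *
for c in ['top','side']:
    save(c,c+'0.png'); i=viewer.camera_info(c); T=np.linalg.inv(np.array(i['world_to_cam'])); print(c,T[:3,3].round(3),(-T[:3,2]).round(2))
    for n in ['round_pot','square_pot','rack','tray']:
        for f in models.find_in(c,n)[:3]: print(c,n,np.round(f['xy'],1),round(f['score'],2),at_z(c,f['xy'],.1 if 'pot' in n else .012).round(3))
E
```

```text
top [ 0.509 -0.008  0.796] [ 0.    0.01 -1.  ]
top round_pot [317.1 170.8] 0.94 [0.576 0.008 0.1  ]
top round_pot [236.3 178.2] 0.87 [0.565 0.163 0.1  ]
top square_pot [205.1 186. ] 0.6 [0.552 0.224 0.1  ]
top square_pot [154.8 179. ] 0.56 [0.568 0.324 0.1  ]
top rack [208.6 185. ] 0.85 [0.559 0.245 0.012]
top tray [417.2 168.5] 0.79 [ 0.586 -0.205  0.012]
top tray [237.9 174.7] 0.4 [0.58  0.181 0.012]
side [ 0.219 -0.667  0.596] [ 0.34  0.74 -0.57]
side round_pot [335.9 193.7] 0.96 [ 0.554 -0.022  0.1  ]
side round_pot [308.9 153.7] 0.75 [0.572 0.179 0.1  ]
side square_pot [289.9 128.6] 0.68 [0.581 0.349 0.1  ]
side rack [295.  168.5] 0.76 [0.56  0.26  0.012]
side tray [387.9 273.8] 0.79 [ 0.583 -0.216  0.012]
```

View pics/top0.png

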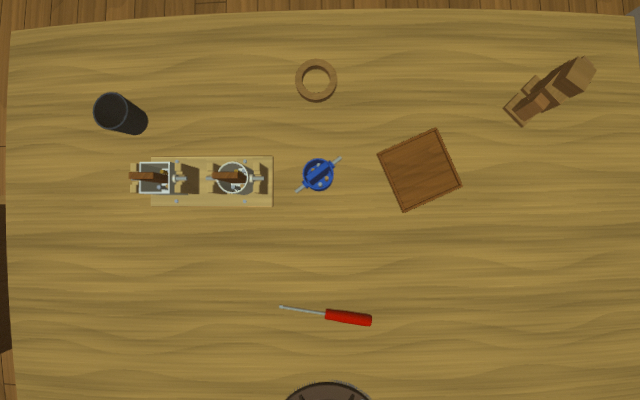

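View pics/side0.png

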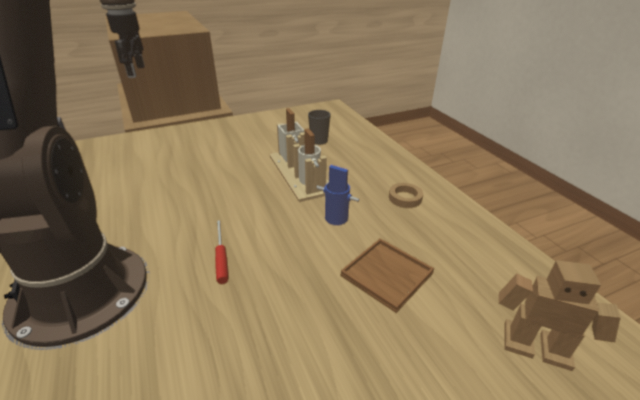

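Top view: rack at columns 151–273, rows 156–206. The round pot is in the right bay at about (232,178), the square pot in the left at (155,178), a blue look-alike at (318,175), and the tray at (419,170), turned by about 25°. The side view agrees. Next I'll move the wrist over the round pot for a closer look.

Run:
```python
from h import *
for uv in [(273,156),(273,206),(151.5,157),(151.5,206)]: print(uv,at_z('top',uv,.012).round(4))
for uv in [(436,128),(462,185),(403,212),(377,154)]: print(uv,at_z('top',uv,.018).round(4))
s=robot.state(); print(s['ee_rot'].round(2) if hasattr(s['ee_rot'],'round') else s['ee_rot'])
for sg in (1,-1):
    R=np.array([[0,sg,0],[sg,0,0],[0,0,-1.]])
    print(sg,[None if (q:=robot.ik([.56,y,.36],R)) is None else np.round(q,2) for y in (.17,-.2)])
R=np.array([[0,1,0],[1,0,0],[0,0,-1.]])
q1=robot.ik([.50,.17,.36],R); q2=robot.ik([.50,.17,.36],R*[-1,-1,1])
q0=np.array(s['qpos']); c=[q for q in (q1,q2) if q is not None]
q=min(c,key=lambda q:abs(np.array(q)[6])); robot.move_joints(q)
s=robot.state(); print(s['position'],s['ee_rot'],s['clock'])
save('wrist','w1.png'); i=viewer.camera_info('wrist'); T=np.linalg.inv(np.array(i['world_to_cam'])); print(T.round(3))
for n in ['round_pot','square_pot']:
    for f in models.find_in('wrist',n)[:3]: print(n,np.round(f['xy'],1),round(f['score'],2),at_z('wrist',f['xy'],.13).round(3))
```

```text
(273, 156) [0.6184 0.104  0.012 ]
(273, 206) [0.5112 0.1058 0.012 ]
(151.5, 157) [0.6235 0.3726 0.012 ]
(151.5, 206) [0.516  0.3738 0.012 ]
(436, 128) [ 0.6713 -0.2458  0.018 ]
(462, 185) [ 0.5485 -0.2989  0.018 ]
(403, 212) [ 0.4933 -0.1707  0.018 ]
(377, 154) [ 0.6174 -0.118   0.018 ]
[[-0.95  0.31  0.  ]
 [ 0.31  0.95 -0.  ]
 [-0.   -0.   -1.  ]]
1 [array([-0.81,  0.32,  0.59,  1.54, -0.18,  1.33, -0.2 ]), array([-0.44,  0.45,  1.06,  1.54, -0.4 ,  1.39,  0.66])]
-1 [array([ 0.3 ,  0.5 , -1.06,  1.45,  0.43,  1.45,  2.38]), array([-0.48,  0.49,  1.16,  1.54, -0.45,  1.41, -2.43])]
[0.49953381 0.17164312 0.35953866] [[-3.08537215e-03  9.99994938e-01 -7.76976244e-04]
 [ 9.99995233e-01  3.08528067e-03 -1.18905869e-04]
 [-1.16508077e-04 -7.77339410e-04 -9.99999691e-01]] 2.425
[[ 1.    -0.003  0.001  0.499]
 [ 0.002  0.964  0.266  0.239]
 [-0.001 -0.266  0.964  0.481]
 [ 0.     0.     0.     1.   ]]
round_pot [367.  270.6] 0.9 [0.563 0.039 0.13 ]
round_pot [370.9 170.6] 0.58 [0.561 0.177 0.13 ]
square_pot [378.9  48.7] 0.9 [0.564 0.314 0.13 ]
```

View pics/w1.png

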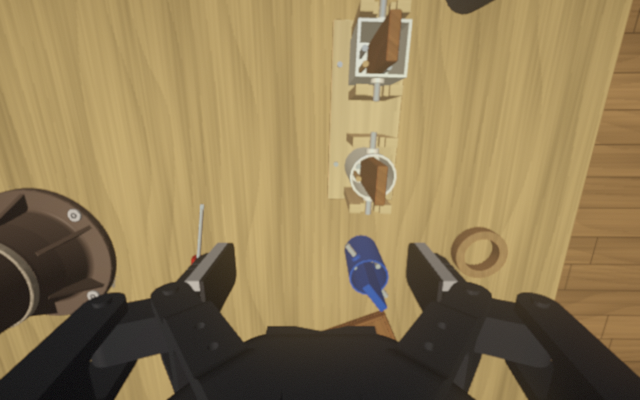

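The wrist view shows the round pot's rim centred at about (373,177), with the board at (374,180), and the square pot further up at (383,45). I'll overlay the model from the rack corners to check it.

```bash
cat > ov.py <<'E'
from h import *
def model(c,yaw,z0=.098):
    t=np.linspace(0,2*np.pi,60); Rz=np.array([[np.cos(yaw),-np.sin(yaw)],[np.sin(yaw),np.cos(yaw)]])
    def P(xy,z): return np.c_[xy@Rz.T+c,np.full(len(xy),z)]
    b=np.array([[-6,-23],[6,-23],[6,23],[-6,23],[-6,-23]])/1e3
    pins=np.array([[0,-56],[0,56]])/1e3
    return [P(.03*np.c_[np.cos(t),np.sin(t)],z0+.02),P(b,z0+.072),P(pins,z0)]
def draw(cam,im,ls,s,info=None):
    big=cv2.resize(im,None,fx=s,fy=s,interpolation=cv2.INTER_CUBIC)
    for l,col in zip(ls,[(0,255,0),(0,0,255),(255,0,255)]):
        cv2.polylines(big,[np.int32(np.round((proj(cam,l,info)+.5)*s))],False,col,1)
    return big
E
python3 - <<'E'
from ov import *
m=model(np.array([.566,.164]),-.018)
w=draw('wrist',cv2.imread('pics/w1.png'),m,5)[110*5:230*5,310*5:440*5]
t=draw('top',cv2.imread('pics/top0.png'),m,5)[140*5:220*5,190*5:290*5]
h=400
o=np.hstack([cv2.resize(x,(int(x.shape[1]*h/x.shape[0]),h)) for x in (w,t)])
o=cv2.resize(o,(800,int(o.shape[0]*800/o.shape[1]))); cv2.imwrite('pics/ov1.png',o)
E
```

```text
(no output)
```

View pics/ov1.png

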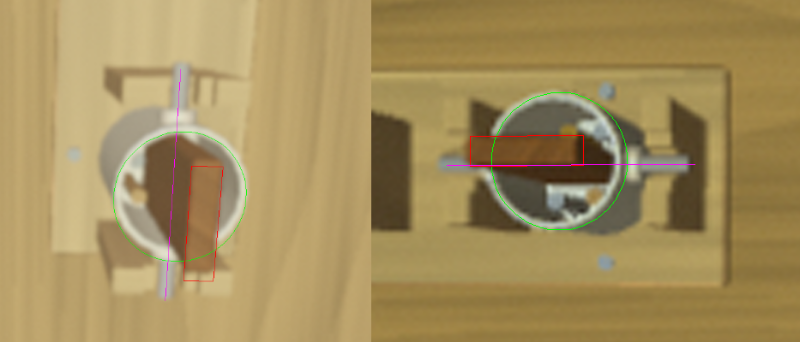

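The overlay matches in both views to about 2 mm: pot at (0.566, 0.164), yaw −0.018. Now the grasp.

Run:
```python
from ov import *
y=-.018; R=np.array([[-np.sin(y),np.cos(y),0],[np.cos(y),np.sin(y),0],[0,0,-1]])
print(np.linalg.det(R))
robot.reach([.566,.164,.26],R); robot.line_to([.566,.164,.150],speed=.08)
s=robot.state(); print(s['position'],s['ft_force'])
robot.set_gripper(.03,40); robot.set_gripper(.0,50); robot.pause(.3)
s=robot.state(); print(s['position'],s['ft_force'],s['opening'],s['finger_force'],s['clock'])
a=save('side','s2.png'); b=save('wrist','w2.png')
cv2.imwrite('pics/c2.png',np.hstack([cv2.resize(a[80:230,230:400],(400,353)),cv2.resize(b[:,:],(400,353))])[:,:,::-1])
```

```text
1.0
[0.56632967 0.16405941 0.15050553] [-0.03960519 -0.48077464  0.12163806]
[0.5660873  0.1640496  0.15009431] [0.08715616 1.02071753 2.13400292] 0.011622012765902138 50.63662827014923 5.8167
```

View pics/c2.png

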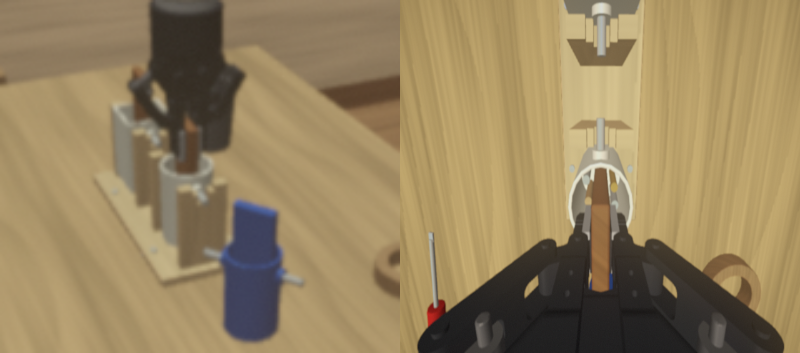

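The side crop (189,150) and the wrist crop (600,220) show the board centred between the pads, at 11.6 mm opening. Lifting straight up.

Run:
```python
from ov import *
p=np.array([.566,.164,.150])
robot.line_to(p+[0,0,.06],speed=.05); robot.pause(.2)
s=robot.state(); print(s['ft_force'],s['ft_torque'],s['opening'])
robot.line_to(p+[0,0,.19],speed=.1); robot.line_to([.5826,-.2083,.34],speed=.12); robot.pause(.3)
s=robot.state(); print(s['position'],s['ft_force'],s['opening'],s['clock'])
a=save('side','s3.png'); b=save('top','t3.png')
cv2.imwrite('pics/c3.png',np.hstack([cv2.resize(a[80:330,230:510],(400,357)),cv2.resize(b[80:330,230:510],(400,357))])[:,:,::-1])
```

```text
[-0.18205856 -0.0968123  -3.30234546] [-0.0123595  -0.04846145  0.00353781] 0.011686081143074352
[ 0.58261102 -0.20825784  0.34001224] [ 1.37572777e-01  3.13731995e-04 -3.43907215e+00] 0.011008660678200105 12.475
```

View pics/c3.png

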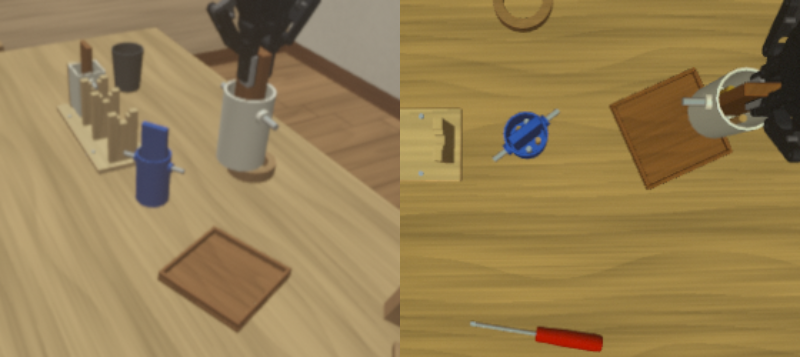

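The pot hangs upright in the gripper, the square pot is undisturbed, and the tray hasn't moved. Lowering until contact.

Run:
```python
from ov import *
c=np.array([.5826,-.2083,0])
robot.line_to(c+[0,0,.17],speed=.1); robot.line_to(c+[0,0,.141],speed=.04); robot.pause(.3)
f0=robot.state()['ft_force'][2]; z=.141
while z>.127:
    z-=.001; robot.line_to(c+[0,0,z],speed=.02); f=robot.state()['ft_force'][2]
    print(round(z,4),round(f,2),end=' | ')
    if f-f0>2: break
robot.pause(.3); s=robot.state(); print(s['position'],s['ft_force'],s['ft_torque'],s['clock'])
a=save('side','s4.png'); b=save('top','t4.png')
cv2.imwrite('pics/c4.png',np.hstack([cv2.resize(a[130:330,280:500],(400,364)),cv2.resize(b[80:280,310:530],(400,364))])[:,:,::-1])
```

```text
0.14 -2.98 | 0.139 -3.17 | 0.138 -2.7 | 0.137 -2.15 | 0.136 -2.97 | 0.135 -3.33 | 0.134 -1.72 | 0.133 -0.29 | [ 0.5828379  -0.2084106   0.13323372] [0.20498095 0.06720976 1.64945616] [-0.04217253 -0.08580082  0.02422093] 17.9
```

View pics/c4.png

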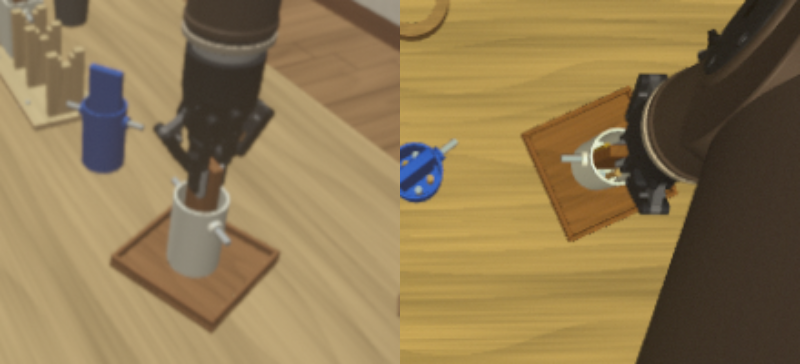

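Contact came at the expected height of 0.133, with the pot standing in the middle of the tray. I'll release and retreat.

Run:
```python
from ov import *
robot.set_gripper(.04); robot.set_gripper(.085); robot.pause(.2)
c=np.array([.5826,-.2083,0])
robot.line_to(c+[0,0,.30],speed=.1); 
robot.reach([.40,.05,.36],np.array(robot.state()['ee_rot'])); robot.pause(.3)
s=robot.state(); print(s['position'],s['ft_force'],s['clock'])
a=save('side','s5.png'); b=save('top','t5.png')
b2=draw('top',b,model(c[:2],-.018,.081),1)
cv2.imwrite('pics/c5.png',np.hstack([cv2.resize(a[80:330,230:510],(400,357)),cv2.resize(b2[80:280,310:530],(400,364))[:357]])[:,:,::-1])
```

```text
[0.40029631 0.0495913  0.35983685] [-0.15048851  0.41053076 -0.23315999] 22.4417
```

View pics/c5.png

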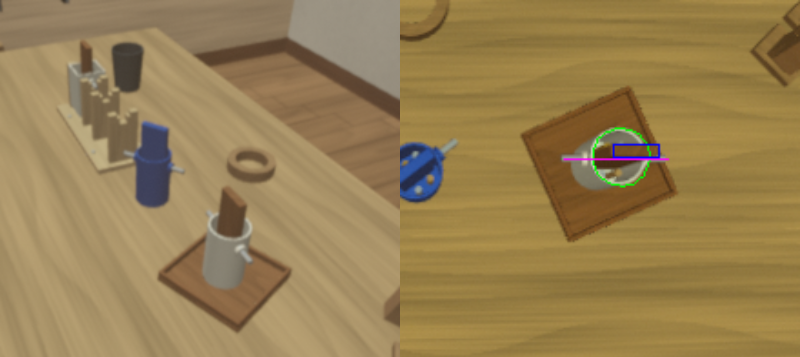

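The pot stands upright and centred in the tray, matching the overlay. The square pot still hangs in its bay and the gripper is clear.

```bash
python3 -c "
from cell import order; print(order.sign_off())"
```

```text
the job is handed in; nothing more can be done
None
```

The round pot stands upright and released in the middle of the tray, the square pot still hangs in its bay, and I handed the job in at about 22 s on the robot's clock; sign-off returned no verdict.

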